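# Take the measuring head off the milk analyser

### The arm

A 6-joint arm with a two-finger parallel gripper is mounted at the origin on the work surface. World frame = base frame: x ahead of the robot, y to its left, z up, the work surface at z = 0. Lengths are in m, angles in rad, forces in N, time in s.
With the tool pointing down it reaches from about 0.35 to 0.85 m from the base axis. Payload 8.1 kg.
Tool frame: the origin (TCP) lies between the finger pads; the fingertips stand 11 mm ahead of it and the grasp point (between the pads) lies 8 mm behind it; z points along the fingers, y is the direction in which the jaws open and shut (so a half turn about z gives the same grasp; the last joint's range is limited). The gripper opens to 85 mm and grips with 20 to 120 N. Pads are 22 mm wide; open, the fingers measure 114 mm over their backs; the gripper's body (76 mm by 85 mm) begins 54 mm behind the grasp point. The pads swing forward as they close: fully open they stand 13 mm farther back than shut.
Start: joints at [-1.264, 0.13, 1.488, -0, 1.523, -0.085], TCP at [0.229, -0.555, 0.242] pointing down, gripper open.
Joint ranges: [-2.96, 2.96], [-0.89, 2.26], [0.02, 2.5], [-1.34, 4.48], [0, 2.73], [-2.66, 2.66]. Speed limits (rad/s): [2.39, 2.39, 2.79, 3.14, 3.14, 3.14].

### API

Orientations are given as a unit quaternion [w, x, y, z].
In Python, from station import get_state, grab_frame, get_calibration, close_job gives the robot as it stands. The module is installed in compiled form; this text tells all that it offers.
- The arm moves only by the tool arm_command, never from a script. Its argument "motion" is a list of rows, each a list of 5 numbers: the shift along the tool's x, y, z in m, then the turn about the tool's z in degrees, then the opening in per cent of the stroke, from 0 (shut) to 100 (fully open). A call has 1 to 12 rows; each row shifts and turns the commanded pose from where the row before left it, along the tool's axes as they then stand; what a row does not reach is not made up. A row lasts 1/12 s, in which the tool goes at most 41.7 mm and 7.16 degrees, less where a joint would pass 70% of its speed; a pose out of reach is approached as far as the arm can. A call with a gripper value outside its range is refused whole. The fingers move at their own pace and stop on an object; "grip_force" is the grip in N (left out, the last holds). Time passes only in rows, so rows that do not move let the fingers close. It gives the time, the measured TCP pose, the force and the opening at its end, in the units of the state.
- get_state(): the state, without advancing time (a new reading comes with each control period).
- grab_frame(name): name is "scene" or "top" or "wrist"; returns the picture (384x512x3 uint8, red, green, blue); there is no depth.
- get_calibration(name): a dict with "fov_y" (degrees; the focal length in pixels is half the picture's height over the tangent of half this angle, whatever the lens; pixels are square), "cx", "cy" (the principal point, pixels), "world_to_cam" (4x4, takes a point from world to camera coordinates). Camera axes: x right, y down, z forward; pixel columns grow to the right and rows downward; lengths in m; the calibration is good to about 2 mm. The wrist camera is an equidistant fisheye: a pixel r from the principal point sees the ray r / f radians off the axis. A picture is of the moment at which its call begins: read the wrist's pose just before it. get_calibration takes no time and is no camera call; for the wrist camera it gives the pose at the moment of the call.
- close_job(): hands the job in, once; it reports no verdict.
The state is a dict: "clock": time; "q": joint angles; "joint_vel": joint speeds; "effort": joint torques, N m; "position": TCP position; "eef_rot": TCP orientation; "contact_force": force on the tool from outside, world axes, zero at the start; "ft_torque": the same for the moment, N m; "opening": finger opening in m.
Only numpy, scipy, OpenCV 4.12 (cv2) and the standard library are available. Lean on these libraries where they do the work, as an engineer would, in place of code of your own. Each camera call takes 0.05 s, during which the arm holds its last target.

### The job

Take the measuring head off the milk analyser for washing: push the release button all the way down, turn the head anticlockwise in its mount until it comes up against its stop (somewhat less than a quarter turn), lift it straight off, and stand it upright inside the white drip dish, letting go of it there. Work gently: feel for the stop and do not force the button or the mount, do not drop the head, and leave everything else on the bench where it is.

Things in the scene. Friction and masses are not known exactly. Their poses are not given: they have to be found in the camera images.
- analyser: White and blue bench milk analyser, fixed to the bench, 200 (its x) x 260 (its y) x 70 mm high; flat white deck 70 mm above the bench, with a low blue console (85 mm wide in y, top at 80 mm) on its +y half. Origin: centre of its underside; z up.
- mount (a point): Centre of the bayonet mount, on the deck (70 mm above the bench); axes as the analyser's. Around it is an aluminium collar, outer diameter 88, inner 76, 12 mm high, with two opposite inward lips (8 to 12 mm above the deck, inner diameter 56 mm) that hold the head's lugs down, two solid end stops of that inner diameter, and two slots through which the lugs can rise.
- mount_rim (a point): Point on the mount's axis, level with the collar's top, 12 mm above the deck. How the collar is clocked differs between instruments and is not reported: the head, turned anticlockwise seen from above, meets its stop 54 to 88 degrees from its start. The lugs can rise only within about 4 degrees of that stop; lifted earlier they catch under the lips.
- head_grip (a point): Point on the head's axis in its grip bar, 55 mm above its underside (14 mm below the bar's top, 21 mm above the drum). Turning the head takes under 0.3 Nm; 0.3 to 0.5 Nm more is felt at the stop. Head and mount must never press on each other with more than 60 N in all (both lugs and the deck added up; about 1.5 Nm of twist at the stop).
- release_top (a point): Centre of the top of the release button, a grey upright cylinder 24 mm in diameter on the deck, 70 mm from the mount's axis, towards the analyser's x turned by 23 degrees to its y; its top is 22 mm above the deck when up. It moves straight down.
- release (a joint): Travel of the release button, m: 0 up, 0.008 fully down. About 4 N moves it, with no spring: it stays where it is pushed. It carries a pin that stops the head from turning by more than about 3 degrees until it is at least 6.5 mm down. At the bottom it meets a hard stop; it must not be pressed with more than 35 N.
- head: Measuring head, loose, about 0.28 kg: grey drum of 52 mm diameter, 34 mm high, on top of it a straight upright grip bar 52 mm long (its x), 24 mm wide (its y), from 33 to 69 mm above its origin. Two steel lugs (16 mm wide, 6 mm thick) stick out at its foot along its +x and -x, 68 mm from end to end. Origin: centre of its underside; z up. It starts in the mount, on the deck, its x along the analyser's x, with about 2 mm of play sideways and up.
- dish: White round drip dish, fixed to the bench, outer diameter 96 mm, inner 82 mm, rim 18 mm above the bench, inner floor 6 mm above the bench; a small flat tab at its foot. Origin: centre of its underside.
- dish_in (a point): Centre of the inner floor of the drip dish, where the head's foot shall stand.
- jar: Bystander, leave alone: glass sample jar with white lid, 44 mm diameter, 62 mm high, beyond the dish. Origin: centre of its underside.
- beaker: Bystander, leave alone: empty glass beaker, 52 mm diameter, 60 mm high, on the robot's side of the analyser. Origin: centre of its underside.
- brush: Bystander, leave alone: cleaning brush, 150 mm long, lying on the robot's side of the dish. Origin: on its axis, between handle and bristles.
- bottle: Bystander, leave alone: white bottle, 52 mm diameter, 120 mm high, at the back. Origin: centre of its underside.
- can: Bystander, leave alone: metal can, 60 mm diameter, 80 mm high, at the back. Origin: centre of its underside.
- notebook: Bystander, leave alone: black notebook 150 x 110 x 18 mm, to the right. Origin: centre of its underside.
- plate: Bystander, leave alone: white ceramic plate, 110 mm diameter, 16 mm high, at the back. Origin: centre of its underside.

How it is judged:
By the outcome, as a careful person would: the job done as asked, in the order asked, and still so for the second after the job is handed in, with the robot touching nothing.
It also fails if it takes over 72 s, if anything falls off the work surface, if the arm or the gripper's body presses on something with over 40 N, if the wrist force passes 120 N, or if a joint passes its speed limit or range.

## Working session

There is one attempt and no reset: what is moved stays moved. The work goes in short steps, Python scripts to look and compute and a tool call to move; the robot and the scene stay as the last step left them, time stands still between calls to the robot, and variables do not carry over. Pictures are saved under pics/ and viewed, and the job is handed in when it is done.

Besides the shell and the picture viewer there is one more tool, called in YAML: its name, and indented under it one key for each argument. arm_command: Moves the arm, as the interface text tells. Its arguments: {"type":"object","properties":{"motion":{"type":"array","items":{"type":"array","items":{"type":"number"}}},"grip_force":{"type":"number"}},"required":["motion"]}

```bash
mkdir -p pics; python3 - <<'E'
from station import *
import cv2,json
s=get_state();print(s)
for n in["scene","top","wrist"]:
    c=get_calibration(n);print(n,c)
    im=grab_frame(n);cv2.imwrite(f"pics/{n}0.png",im[:,:,::-1])
E
```

```text
{'clock': 0.0, 'q': array([-1.26441431e+00,  1.31175414e-01,  1.48927976e+00, -9.44157361e-06,
        1.52300863e+00, -8.54100786e-02]), 'joint_vel': array([-0.00026747,  0.00180263,  0.0005658 ,  0.00064902, -0.00106327,
       -0.00122145]), 'effort': array([-1.24572118e-03, -5.69407225e+01, -5.00555062e+01, -4.31712078e-04,
        1.48667931e-02, -2.90617015e-05]), 'position': array([ 0.22895762, -0.55402016,  0.24123565]), 'eef_rot': array([-9.29346931e-04,  9.80873178e-01,  1.94645662e-01, -1.07843766e-04]), 'contact_force': array([ 0.50154929,  0.84292972, -0.10927248]), 'ft_torque': array([-0.02971442,  0.01017495, -0.02840601]), 'opening': 0.08580238729065401}
scene {'fov_y': 46.20340337614185, 'cx': 261.4969987415557, 'cy': 201.16435826630223, 'world_to_cam': array([[ 0.84678801,  0.53176697,  0.01318942, -0.44424157],
       [ 0.32000517, -0.48945768, -0.81118917, -0.15230503],
       [-0.42490794,  0.69112595, -0.58463507,  1.45376192],
       [ 0.        ,  0.        ,  0.        ,  1.        ]])}
top {'fov_y': 57.47627599390034, 'cx': 257.1865730329911, 'cy': 195.2549878159909, 'world_to_cam': array([[ 0.00520915, -0.99998287,  0.00266875, -0.12576523],
       [-0.99226196, -0.00549997, -0.12404011,  0.5888423 ],
       [ 0.12405266, -0.00200195, -0.99227362,  0.98069757],
       [ 0.        ,  0.        ,  0.        ,  1.        ]])}
wrist {'fov_y': 65.70646984690485, 'cx': 255.9406971358852, 'cy': 188.25923583773582, 'world_to_cam': array([[ 0.38200117, -0.9241592 , -0.00220877, -0.59773612],
       [-0.88054195, -0.3646955 ,  0.30272606, -0.03893836],
       [-0.2805726 , -0.11369679, -0.95307505,  0.38002041],
       [ 0.        ,  0.        ,  0.        ,  1.        ]])}
```

View pics/scene0.png

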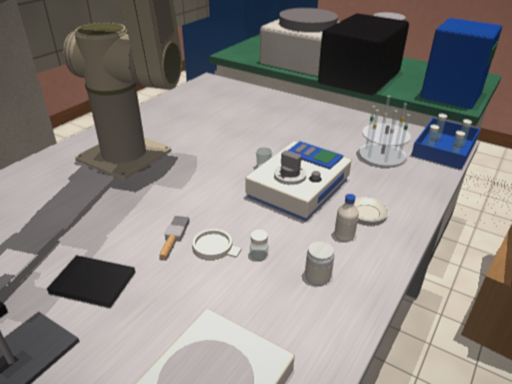

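View pics/top0.png

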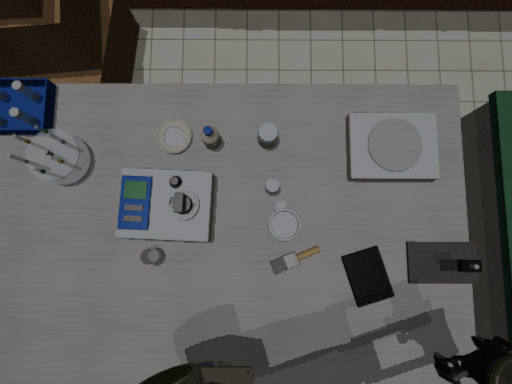

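View pics/wrist0.png

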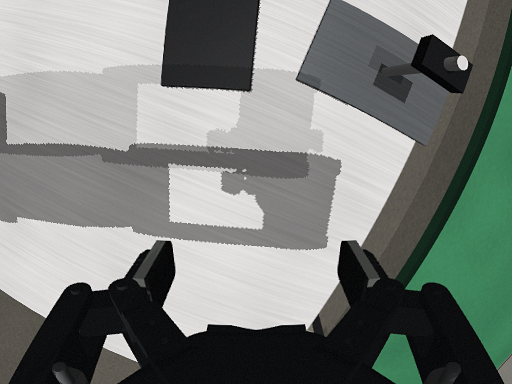

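The overview shows the analyser near top-picture (165,205), the head near (181,203), the button near (175,181), and the dish near (285,225). I'll zoom in to measure them.

```bash
python3 - <<'E'
import cv2
t=cv2.imread("pics/top0.png");s=cv2.imread("pics/scene0.png")
cv2.imwrite("pics/topA.png",cv2.resize(t[160:260,105:225],None,fx=6,fy=6,interpolation=cv2.INTER_CUBIC))
cv2.imwrite("pics/topB.png",cv2.resize(t[170:250,250:330],None,fx=6,fy=6,interpolation=cv2.INTER_CUBIC))
cv2.imwrite("pics/scA.png",cv2.resize(s[135:220,235:360],None,fx=6,fy=6,interpolation=cv2.INTER_CUBIC))
E
```

```text
(no output)
```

View pics/topA.png

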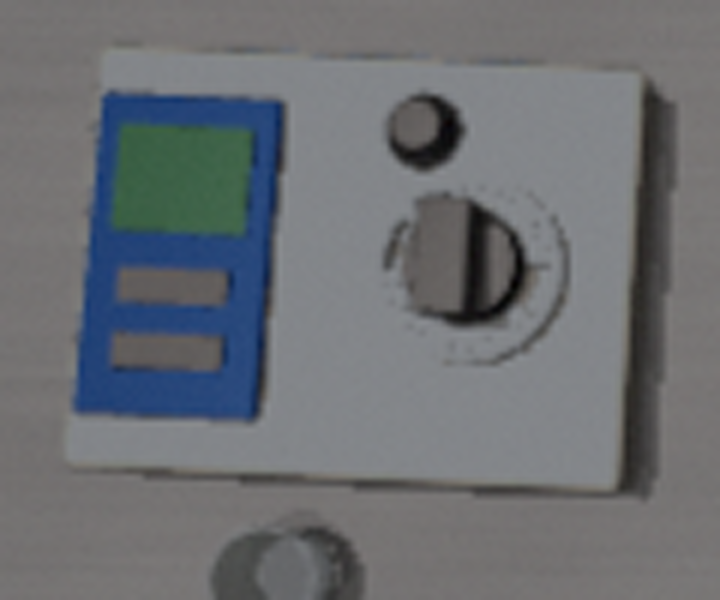

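View pics/topB.png

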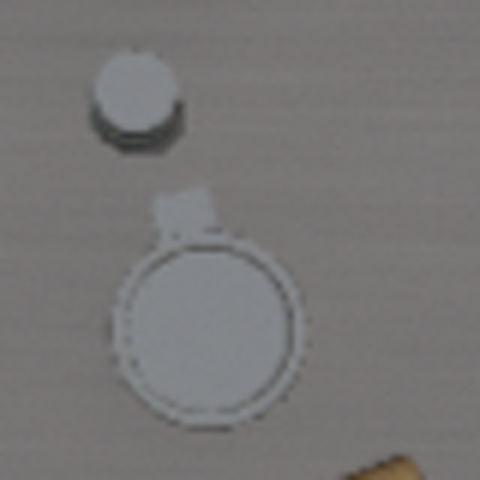

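View pics/scA.png

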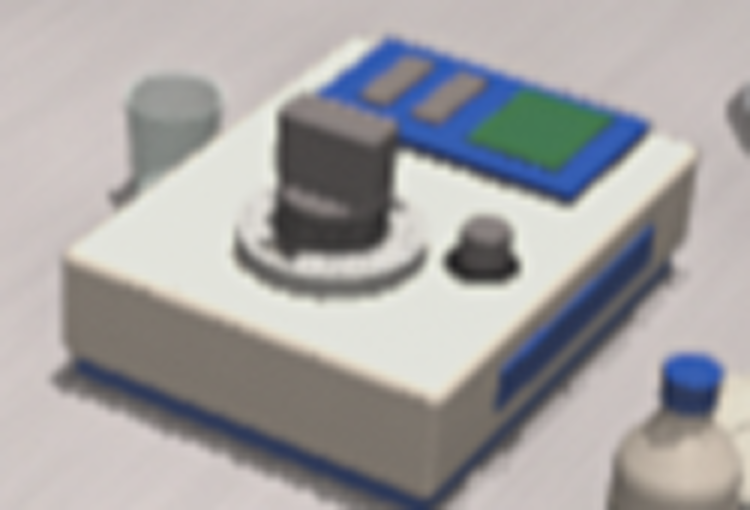

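Zoomed views: in topA the deck corners are at (102,50), (643,70), (618,490), (67,465), the bar top centre at (441,256) and the button top at (410,123). In topB the dish rim centre is at (209,330). Next I convert these to world positions.

```bash
cat > h.py <<'E'
import numpy as np
from station import *
def pix2w(n,u,v,z,c=None):
    c=c or get_calibration(n);f=192/np.tan(np.radians(c['fov_y'])/2)
    T=c['world_to_cam'];R=T[:3,:3];o=-R.T@T[:3,3]
    x,y=u-c['cx'],v-c['cy']
    if n=='wrist':
        r=np.hypot(x,y);th=r/f;d=np.array([x/r*np.sin(th),y/r*np.sin(th),np.cos(th)]) if r>0 else np.array([0,0,1.])
    else: d=np.array([x/f,y/f,1])
    d=R.T@d
    return o+d*(z-o[2])/d[2]
def w2pix(n,p,c=None):
    c=c or get_calibration(n);f=192/np.tan(np.radians(c['fov_y'])/2)
    q=c['world_to_cam'][:3]@np.append(p,1)
    if n=='wrist':
        rr=np.hypot(q[0],q[1]);th=np.arctan2(rr,q[2]);return np.array([c['cx']+q[0]/rr*th*f,c['cy']+q[1]/rr*th*f])
    return np.array([c['cx']+f*q[0]/q[2],c['cy']+f*q[1]/q[2]])
E
python3 - <<'E'
from h import *
A=lambda x,y,z:pix2w('top',105+x/6-.4,160+y/6-.4,z)
cs=[A(102,50,.07),A(643,70,.07),A(618,490,.07),A(67,465,.07)]
for c in cs:print('deck',c)
for p in [(418,197),(470,199),(462,316),(412,310)]:print('bar',A(*p,.139))
print('barc',A(441,256,.139)); b=A(410,123,.092);print('btn',b)
print('dish',pix2w('top',250+209/6-.4,170+330/6-.4,.018))
e=(cs[0]+cs[1]-cs[2]-cs[3]);print('yaw',np.degrees(np.arctan2(e[1],e[0])))
e=(cs[0]+cs[3]-cs[2]-cs[1]);print('yaw',np.degrees(np.arctan2(-e[0],e[1])))
S=lambda x,y,z:pix2w('scene',235+x/6-.4,135+y/6-.4,z)
print('scene btn',S(489,230,.092),'barc',S(338,118,.139))
print(get_state()['clock'])
E
```

```text
deck [0.66129853 0.26229658 0.07      ]
deck [0.65315715 0.00653758 0.07      ]
deck [0.4564335  0.01386253 0.07      ]
deck [0.46654176 0.26805852 0.07      ]
bar [0.58296587 0.09430932 0.139     ]
bar [0.58221336 0.07164931 0.139     ]
bar [0.53116625 0.07349934 0.139     ]
bar [0.53364873 0.09519865 0.139     ]
barc [0.55719585 0.08344145 0.139     ]
btn [0.62348236 0.11030292 0.092     ]
dish [ 0.50565289 -0.20292396  0.018     ]
yaw -1.9146413072245436
yaw -2.049555428063067
scene btn [0.63087092 0.10298583 0.092     ] barc [0.5639239  0.08010004 0.139     ]
0.15
```

arm_command:
  motion:
    - [0, 0, -0.01, 6.1, 0]
    - [0, 0, -0.01, 6.1, 0]
    - [0, 0, -0.01, 6.1, 0]
    - [0, 0, -0.005, 6.1, 0]
    - [0.012, -0.032, 0, 0, 0]
    - [0.012, -0.032, 0, 0, 0]
    - [0.012, -0.032, 0, 0, 0]
    - [0.012, -0.032, 0, 0, 0]
    - [0.012, -0.032, 0, 0, 0]
    - [0.012, -0.032, 0, 0, 0]
    - [0.012, -0.032, 0, 0, 0]
    - [0.012, -0.032, 0, 0, 0]

```text
clock: 1.15
position: [0.334, -0.3003, 0.277]
eef_rot: [-0.0, 1.0, -0.017, -0.0]
contact_force: [0.5, 0.5, -0.4]
opening: 0.0
```

arm_command:
  motion:
    - [0.012, -0.032, 0, 0, 0]
    - [0.012, -0.032, 0, 0, 0]
    - [0.012, -0.032, 0, 0, 0]
    - [0.012, -0.032, 0, 0, 0]
    - [0.012, -0.032, 0, 0, 0]
    - [0.012, -0.032, 0, 0, 0]
    - [0.012, -0.032, 0, 0, 0]
    - [0.012, -0.032, 0, 0, 0]
    - [0.012, -0.032, 0, 0, 0]
    - [0.012, -0.032, 0, 0, 0]
    - [0.012, -0.032, 0, 0, 0]
    - [0.012, -0.032, 0, 0, 0]

```text
clock: 2.15
position: [0.491, 0.0788, 0.2771]
eef_rot: [0.0, 1.0, -0.017, -0.0]
contact_force: [0.7, -1.0, 0.8]
opening: 0.0001
```

arm_command:
  motion:
    - [0, 0, 0, 0, 0]
    - [0, 0, 0, 0, 0]
    - [0, 0, 0, 0, 0]

```text
clock: 2.4
position: [0.4905, 0.0768, 0.2769]
eef_rot: [0.0, 1.0, -0.017, -0.0]
contact_force: [-0.1, 0.6, 0.4]
opening: -0.0004
```

```bash
python3 - <<'E'
from h import *
import cv2
s=get_state();print(s)
c=get_calibration('wrist');np.save('c1.npy',c,allow_pickle=True)
cv2.imwrite("pics/wrist1.png",grab_frame('wrist')[:,:,::-1])
for p in [(.557,.083,.139),(.622,.109,.092)]:print(w2pix('wrist',p,c))
E
```

```text
{'clock': 2.4, 'q': array([ 5.23719576e-02, -1.63966203e-01,  1.71662852e+00, -4.22732539e-04,
        1.58991509e+00,  1.65639623e+00]), 'joint_vel': array([-0.0266586 , -0.01481869,  0.00722491, -0.0006763 ,  0.00064968,
        0.00048607]), 'effort': array([ 1.15864042e+00, -4.14765573e+01, -5.07539356e+01,  1.35849430e-01,
       -4.60880902e-02,  6.18251623e-02]), 'position': array([0.49047901, 0.07683141, 0.27689463]), 'eef_rot': array([ 2.44767133e-04,  9.99861782e-01, -1.66171423e-02, -4.76639286e-04]), 'contact_force': array([-0.08474125,  0.58357751,  0.36182953]), 'ft_torque': array([ 0.0217991 , -0.00807109, -0.03509943]), 'opening': -0.00036955344525345526}
[248.08677755 108.90599806]
[222.20678446  47.77800811]
```

View pics/wrist1.png

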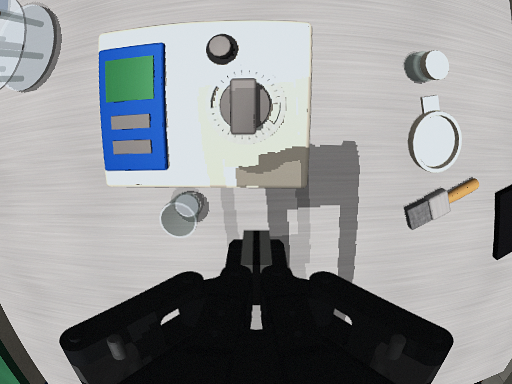

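```bash
python3 - <<'E'
import cv2
t=cv2.imread("pics/wrist1.png")
cv2.imwrite("pics/w1A.png",cv2.resize(t[25:150,195:305],None,fx=4.7,fy=4.7,interpolation=cv2.INTER_CUBIC))
cv2.imwrite("pics/w1B.png",cv2.resize(t[85:185,390:480],None,fx=5,fy=5,interpolation=cv2.INTER_CUBIC))
E
```

```text
(no output)
```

View pics/w1A.png

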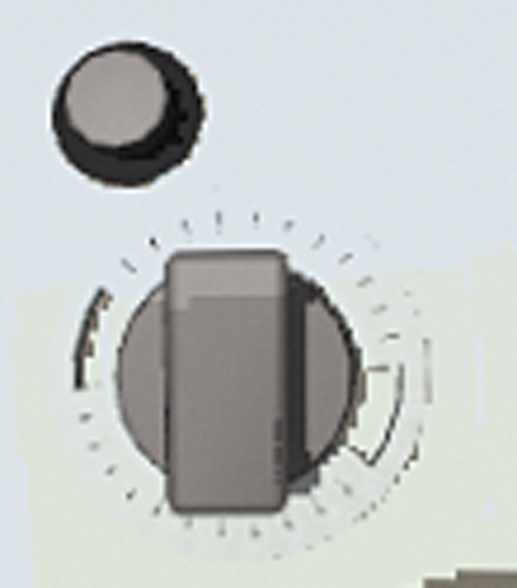

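View pics/w1B.png

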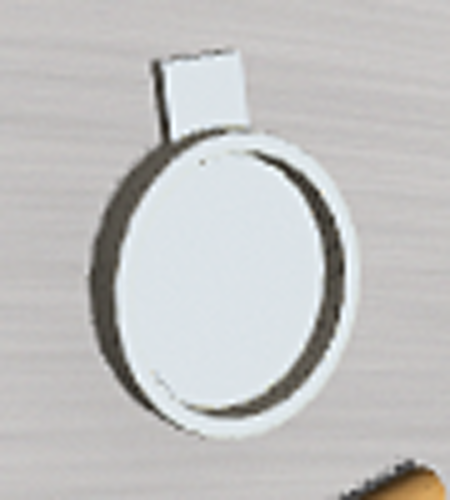

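In w1A the button top centre is at (115,97) and the bar top centre at (228,381). A slot gap shows on the left at about (92,340), roughly 73° anticlockwise from the start. In w1B the dish rim spans x 100–360, y 128–440.

```bash
python3 - <<'E'
from h import *
c=np.load('c1.npy',allow_pickle=True).item()
W=lambda x,y,z:pix2w('wrist',195+x/4.7-.4,25+y/4.7-.4,z,c)
print('btn',W(115,97,.092))
for p in [(168,252),(287,252),(287,512),(168,512)]:print(W(*p,.139))
print('bar',W(228,382,.139))
m=W(245,384,.082);print('mount approx',m)
for p in [(80,390),(105,290),(368,370),(372,465),(400,367)]:
    d=W(*p,.082)-np.array([.558,.084,.082]);print('slot',np.degrees(np.arctan2(d[1],d[0])),np.linalg.norm(d))
B=lambda x,y,z:pix2w('wrist',390+x/5-.4,85+y/5-.4,z,c)
import cv2
# rim outer ellipse: right (360,285) top(235,128) bottom (235,440) ; left outer rim ~ (108,290)
for p in [(360,280),(230,128),(235,440),(110,270)]:print('rim',B(*p,.018))
for p in [(118,290),(343,280),(205,415),(225,150)]:print('in',B(*p,.018))
E
```

```text
btn [0.62502412 0.11220707 0.092     ]
[0.58553299 0.09777141 0.139     ]
[0.58454888 0.07529857 0.139     ]
[0.53430919 0.07696496 0.139     ]
[0.53519307 0.09997053 0.139     ]
bar [0.55992024 0.08735088 0.139     ]
mount approx [0.55757178 0.0859446  0.082     ]
slot 89.91085761742531 0.040356322911250624
slot 55.24369777632675 0.04064643053043181
slot -85.74059026021993 0.026581228273963167
slot -127.08021607772477 0.03369605006196824
slot -85.73905159807073 0.03401942563207775
rim [ 0.51147495 -0.24557247  0.018     ]
rim [ 0.55555108 -0.18881311  0.018     ]
rim [ 0.45983264 -0.200626    0.018     ]
rim [ 0.51166919 -0.14816802  0.018     ]
in [ 0.50582428 -0.15144198  0.018     ]
in [ 0.51121954 -0.23820774  0.018     ]
in [ 0.46790223 -0.18767658  0.018     ]
in [ 0.5488684  -0.18729289  0.018     ]
```

arm_command:
  motion:
    - [0.022, -0.0065, 0, 0, 0]
    - [0.022, -0.0065, 0, 0, 0]
    - [0.022, -0.0065, 0, 0, 0]
    - [0.022, -0.0065, 0, 0, 0]
    - [0.022, -0.0065, 0.02, 0, 0]
    - [0.022, -0.0065, 0.03, 0, 0]
    - [0, 0, 0.035, 0, 0]
    - [0, 0, 0.035, 0, 0]
    - [0, 0, 0.025, 0, 0]
    - [0, 0, 0.01, 0, 0]
    - [0, 0, 0, 0, 0]
    - [0, 0, 0, 0, 0]

```text
clock: 3.45
position: [0.6243, 0.1105, 0.1233]
eef_rot: [0.0, 1.0, -0.018, 0.0]
contact_force: [0.1, 0.8, 0.1]
opening: -0.0
```

```bash
python3 - <<'E'
from h import *
import cv2
s=get_state();print(s['position'],s['contact_force'])
cv2.imwrite("pics/w2.png",grab_frame('wrist')[:,:,::-1])
t=grab_frame('top')[160:260,105:225,::-1];cv2.imwrite("pics/t2.png",cv2.resize(t,None,fx=5,fy=5))
t=grab_frame('scene')[110:220,235:360,::-1];cv2.imwrite("pics/s2.png",cv2.resize(t,None,fx=5,fy=5,interpolation=cv2.INTER_CUBIC))
E
```

```text
[0.62430315 0.11049326 0.12328201] [0.13347883 0.82847283 0.11143246]
```

View pics/w2.png

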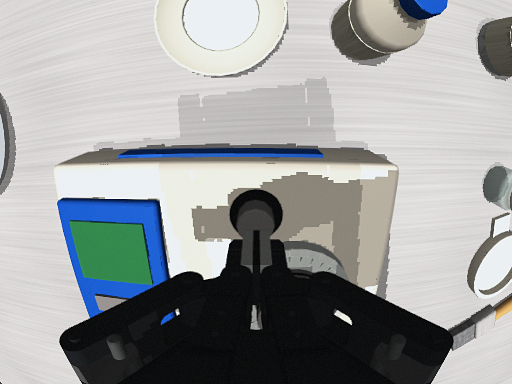

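View pics/s2.png

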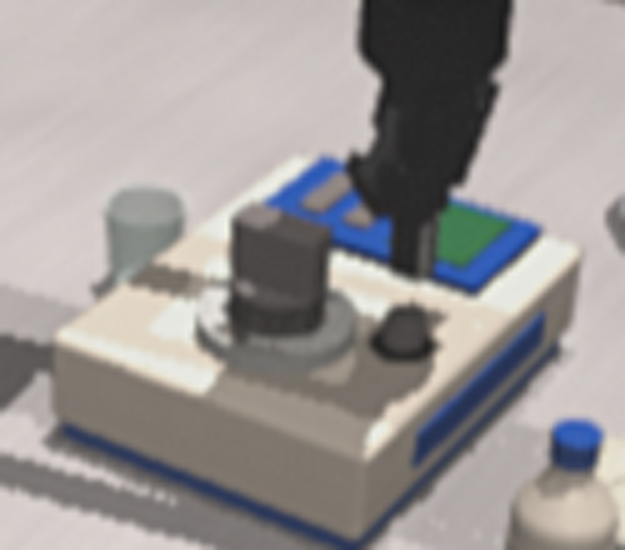

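The wrist view shows the button top at about (256,215), in line with the fingertips (x 256). I'll go down gently.

arm_command:
  motion:
    - [0, 0, 0.008, 0, 0]
    - [0, 0, 0.007, 0, 0]
    - [0, 0, 0.002, 0, 0]
    - [0, 0, 0.001, 0, 0]
    - [0, 0, 0.001, 0, 0]
    - [0, 0, 0.001, 0, 0]
    - [0, 0, 0.001, 0, 0]
    - [0, 0, 0, 0, 0]

```text
clock: 4.27
position: [0.6241, 0.1115, 0.1014]
eef_rot: [-0.0, 1.0, -0.017, 0.0]
contact_force: [0.0, -0.5, -0.6]
opening: -0.0001
```

arm_command:
  motion:
    - [0, 0, 0.001, 0, 0]
    - [0, 0, 0.001, 0, 0]
    - [0, 0, 0, 0, 0]

```text
clock: 4.52
position: [0.6242, 0.1115, 0.0995]
eef_rot: [-0.0, 1.0, -0.017, 0.0]
contact_force: [-1.2, -0.0, 2.5]
opening: 0.0001
```

arm_command:
  motion:
    - [0, 0, 0.001, 0, 0]
    - [0, 0, 0.001, 0, 0]
    - [0, 0, 0, 0, 0]

```text
clock: 4.77
position: [0.6242, 0.1115, 0.0973]
eef_rot: [-0.0, 1.0, -0.017, 0.0]
contact_force: [-0.8, -1.0, 3.1]
opening: 0.0002
```

arm_command:
  motion:
    - [0, 0, 0.001, 0, 0]
    - [0, 0, 0.001, 0, 0]
    - [0, 0, 0, 0, 0]

```text
clock: 5.02
position: [0.6242, 0.1115, 0.0952]
eef_rot: [-0.0, 1.0, -0.017, 0.0]
contact_force: [-0.1, 1.0, 3.3]
opening: 0.0004
```

arm_command:
  motion:
    - [0, 0, 0.001, 0, 0]
    - [0, 0, 0, 0, 0]

```text
clock: 5.18
position: [0.6243, 0.1114, 0.0949]
eef_rot: [-0.0, 1.0, -0.017, 0.0]
contact_force: [-2.1, 1.7, 6.8]
opening: -0.0001
```

arm_command:
  motion:
    - [0, 0, 0.0005, 0, 0]
    - [0, 0, 0, 0, 0]

```text
clock: 5.35
position: [0.6243, 0.1115, 0.0948]
eef_rot: [-0.0, 1.0, -0.017, 0.0]
contact_force: [-4.1, -0.7, 9.7]
opening: 0.0001
```

arm_command:
  motion:
    - [0, 0, 0.0005, 0, 0]
    - [0, 0, 0, 0, 0]

```text
clock: 5.52
position: [0.6243, 0.1114, 0.0948]
eef_rot: [-0.0, 1.0, -0.017, 0.0]
contact_force: [-5.9, -0.0, 12.7]
opening: -0.0001
```

Hard stop felt: position steady at z 0.0948 while force rose to 12.7 N. The button has travelled the full 8 mm. I'll retreat and look at the head from above.

arm_command:
  motion:
    - [0, 0, -0.006, 0, 0]
    - [0, 0, -0.02, 0, 0]
    - [0, 0, -0.035, 0, 0]
    - [0, 0, -0.035, 0, 0]
    - [0, 0, -0.035, 0, 0]
    - [-0.022, 0.007, -0.025, 0, 60]
    - [-0.022, 0.007, 0, 0, 60]
    - [-0.022, 0.007, 0, 0, 60]
    - [-0.022, 0.007, 0, 0, 60]
    - [0, 0, 0, 0, 60]
    - [0, 0, 0, 0, 60]
    - [0, 0, 0, 0, 60]

```text
clock: 6.52
position: [0.5354, 0.0864, 0.2493]
eef_rot: [-0.0, 1.0, -0.017, 0.0]
contact_force: [-0.2, -0.2, 0.2]
opening: 0.0513
```

```bash
python3 - <<'E'
from h import *
import cv2
s=get_state();print(s['position'],s['eef_rot'],s['contact_force'],s['ft_torque'],s['opening'],s['q'])
c=get_calibration('wrist');np.save('c3.npy',c,allow_pickle=True)
t=grab_frame('wrist')[:,:,::-1];cv2.imwrite("pics/w3.png",t)
u,v=w2pix('wrist',(.5585,.0855,.11),c).astype(int);print(u,v)
u0,v0=max(u-80,0),max(v-80,0);print(u0,v0)
cv2.imwrite("pics/w3A.png",cv2.resize(t[v0:v0+140,u0:u0+160],None,fx=4,fy=4,interpolation=cv2.INTER_CUBIC))
E
```

```text
[0.5354485  0.08643281 0.24928273] [-3.87824292e-05  9.99853340e-01 -1.71244676e-02  2.24650302e-04] [-0.24971523 -0.23105049  0.17604117] [-0.0327251   0.02666051 -0.030351  ] 0.051343496984642016 [ 6.54748713e-02 -2.88724016e-02  1.64018220e+00  4.02640652e-05
  1.52982869e+00  1.67052017e+00]
257 155
177 75
```

View pics/w3.png

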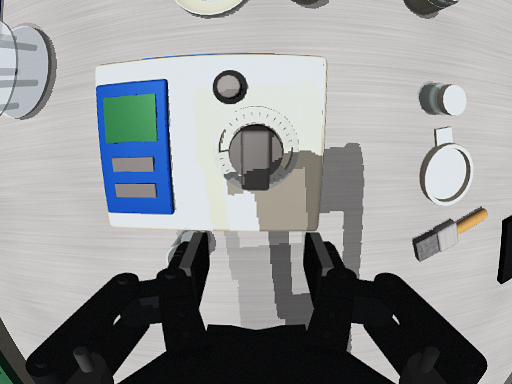

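View pics/w3A.png

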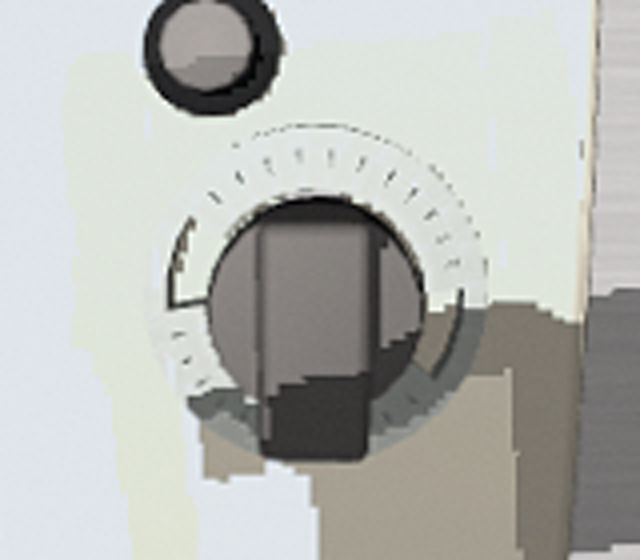

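The bar top in w3A spans x 263–370, y 225–460, so its centre is at (316,342). The button sits lower in its ring, and the collar circle spans about x 152–487, y 124–460.

```bash
python3 - <<'E'
from h import *
c=np.load('c3.npy',allow_pickle=True).item()
W=lambda x,y,z:pix2w('wrist',177+x/4-.4,75+y/4-.4,z,c)
for p in [(264,225),(370,225),(366,460),(263,458)]:print(W(*p,.139))
print('bar',W(316,342,.139),'drum',W(209,300,.104),W(424,300,.104))
print('btn',W(206,45,.084))
for p in [(152,290),(487,280),(320,124),(320,462)]:print('collar',W(*p,.082))
print(W(155,305,.082),W(210,300,.082),W(190,218,.082),W(460,290,.082),W(435,378,.082))
s=get_state();print(w2pix('wrist',s['position']+[0,0,.0],c))
E
```

```text
[0.5855032  0.09697252 0.139     ]
[0.58476988 0.07542725 0.139     ]
[0.53460897 0.07745285 0.139     ]
[0.5358013  0.09942154 0.139     ]
bar [0.5606859  0.08724192 0.139     ] drum [0.56423738 0.11248474 0.104     ] [0.56251051 0.06171454 0.104     ]
btn [0.62503626 0.11214881 0.084     ]
collar [0.56361843 0.12918269 0.082     ]
collar [0.56332559 0.04360883 0.082     ]
collar [0.60403028 0.084869   0.082     ]
collar [0.51601015 0.08782655 0.082     ]
[0.55968013 0.12865698 0.082     ] [0.56036082 0.11441392 0.082     ] [0.581656   0.11838347 0.082     ] [0.56087878 0.05058825 0.082     ] [0.53788116 0.05725169 0.082     ]
[258.33232788 254.73434607]
```

arm_command:
  motion:
    - [0.0125, -0.0007, 0.02, 0, 60]
    - [0.0123, -0.0007, 0.025, 0, 60]
    - [0, 0, 0.03, 0, 60]
    - [0, 0, 0.025, 0, 60]
    - [0, 0, 0.02, 0, 60]
    - [0, 0, 0.01, 0, 60]
    - [0, 0, 0, 0, 60]
    - [0, 0, 0, 0, 60]

```text
clock: 7.23
position: [0.5603, 0.0871, 0.1193]
eef_rot: [0.0, 1.0, -0.017, -0.0]
contact_force: [0.3, -0.1, 1.1]
opening: 0.0511
```

```bash
python3 - <<'E'
from h import *
import cv2
s=get_state();print(s['position'],s['contact_force'],s['ft_torque'],s['opening'])
t=grab_frame('wrist')[:,:,::-1];cv2.imwrite("pics/w4.png",t)
E
```

```text
[0.56028292 0.08706342 0.119332  ] [ 0.26631187 -0.11444218  1.08462119] [-0.02762745  0.03923759 -0.01859104] 0.05112097606927241
```

View pics/w4.png

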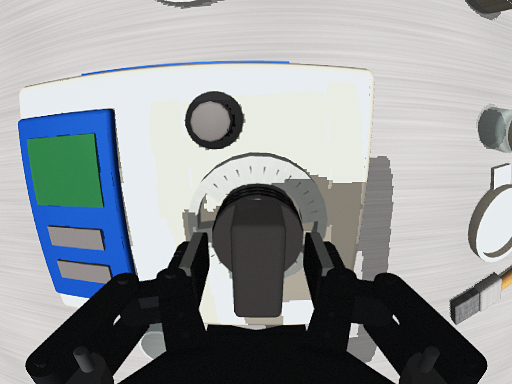

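The bar (x 232–285) lies centred between the pads (x 208 and 305). I'll close on it.

arm_command:
  motion:
    - [0, 0, 0, 0, 35]
    - [0, 0, 0, 0, 27]
    - [0, 0, 0, 0, 20]
    - [0, 0, 0, 0, 15]
    - [0, 0, 0, 0, 15]
    - [0, 0, 0, 0, 15]
  grip_force: 60

```text
clock: 7.78
position: [0.5612, 0.087, 0.1212]
eef_rot: [-0.0, 1.0, -0.017, 0.002]
contact_force: [-0.6, -0.9, 5.7]
opening: 0.0232
```

```bash
cat > st.py <<'E'
from h import *
s=get_state();q=s['eef_rot'];print(s['clock'],s['position'].round(4),s['contact_force'].round(1),s['ft_torque'].round(3),round(s['opening'],4),'yaw',round(float(np.degrees(2*np.arctan2(q[2],q[1]))),2))
E
python3 st.py
```

```text
7.7833 [0.5612 0.087  0.1212] [-0.6 -0.9  5.7] [0.09  0.101 0.022] 0.0232 yaw -1.95
```

arm_command:
  motion:
    - [0, 0, -0.0005, 0, 15]
    - [0, 0, -0.0005, 0, 15]
    - [0, 0, 0, 0, 15]
    - [0, 0, 0, 0, 15]

```text
clock: 8.12
position: [0.5608, 0.087, 0.1212]
eef_rot: [-0.0, 1.0, -0.017, 0.001]
contact_force: [2.0, -0.4, 5.8]
opening: 0.0233
```

```bash
python3 st.py
```

```text
8.1167 [0.5608 0.087  0.1212] [ 2.  -0.4  5.8] [ 0.138 -0.438 -0.084] 0.0233 yaw -1.96
```

arm_command:
  motion:
    - [0, 0, -0.0005, 0, 15]
    - [0, 0, -0.0005, 0, 15]
    - [0, 0, 0, 0, 15]
    - [0, 0, 0, 0, 15]

```text
clock: 8.45
position: [0.5599, 0.087, 0.1212]
eef_rot: [0.0, 1.0, -0.017, -0.0]
contact_force: [1.6, 0.1, 2.6]
opening: 0.023
```

```bash
python3 st.py
```

```text
8.45 [0.5599 0.087  0.1212] [1.6 0.1 2.6] [ 0.104 -0.367  0.017] 0.023 yaw -1.95
```

arm_command:
  motion:
    - [0, 0, -0.0003, -1.5, 15]
    - [0, 0, 0, -1.5, 15]
    - [0, 0, 0, -1.5, 15]
    - [0, 0, 0, -1.5, 15]

```text
clock: 8.78
position: [0.5598, 0.0869, 0.1213]
eef_rot: [0.0, 0.999, 0.036, -0.0]
contact_force: [1.8, -0.6, 1.1]
opening: 0.0232
```

```bash
python3 st.py
```

```text
8.7833 [0.5598 0.0869 0.1213] [ 1.8 -0.6  1.1] [ 0.067 -0.42  -0.064] 0.0232 yaw 4.12
```

arm_command:
  motion:
    - [0, 0, 0, -3, 15]
    - [0, 0, 0, -3, 15]
    - [0, 0, 0, -3, 15]
    - [0, 0, 0, -3, 15]
    - [0, 0, 0, -3, 15]
    - [0, 0, 0, -3, 15]

```text
clock: 9.28
position: [0.5598, 0.087, 0.1213]
eef_rot: [-0.0, 0.981, 0.192, -0.0]
contact_force: [2.1, 0.1, 2.0]
opening: 0.0234
```

```bash
python3 st.py
```

```text
9.2833 [0.5598 0.087  0.1213] [2.1 0.1 2. ] [ 0.167 -0.46  -0.05 ] 0.0234 yaw 22.2
```

arm_command:
  motion:
    - [0, 0, 0, -3, 15]
    - [0, 0, 0, -3, 15]
    - [0, 0, 0, -3, 15]
    - [0, 0, 0, -3, 15]
    - [0, 0, 0, -3, 15]
    - [0, 0, 0, -3, 15]
    - [0, 0, 0, -3, 15]
    - [0, 0, 0, -3, 15]

```text
clock: 9.95
position: [0.5597, 0.0872, 0.1212]
eef_rot: [-0.0, 0.92, 0.392, -0.0]
contact_force: [1.6, 1.0, 0.9]
opening: 0.0233
```

```bash
python3 st.py
```

```text
9.95 [0.5597 0.0872 0.1212] [1.6 1.  0.9] [ 0.279 -0.288 -0.093] 0.0233 yaw 46.2
```

Turned 48° at under 0.1 Nm. From here I'll take small steps and check the torque.

arm_command:
  motion:
    - [0, 0, 0, -1.5, 15]
    - [0, 0, 0, -1.5, 15]
    - [0, 0, 0, -1.5, 15]
    - [0, 0, 0, -1.5, 15]

```text
clock: 10.28
position: [0.5596, 0.0873, 0.1212]
eef_rot: [-0.0, 0.898, 0.439, -0.0]
contact_force: [1.4, 1.5, 0.8]
opening: 0.0232
```

```bash
python3 st.py
```

```text
10.2833 [0.5596 0.0873 0.1212] [1.4 1.5 0.8] [ 0.37  -0.275 -0.016] 0.0232 yaw 52.13
```

arm_command:
  motion:
    - [0, 0, 0, -1.5, 15]
    - [0, 0, 0, -1.5, 15]
    - [0, 0, 0, -1.5, 15]
    - [0, 0, 0, -1.5, 15]

```text
clock: 10.62
position: [0.5596, 0.0873, 0.1212]
eef_rot: [-0.0, 0.874, 0.486, -0.0]
contact_force: [2.7, 2.4, 2.0]
opening: 0.0232
```

```bash
python3 st.py
```

```text
10.6167 [0.5596 0.0873 0.1212] [2.7 2.4 2. ] [ 0.424 -0.234 -0.09 ] 0.0232 yaw 58.13
```

arm_command:
  motion:
    - [0, 0, 0, -1.5, 15]
    - [0, 0, 0, -1.5, 15]
    - [0, 0, 0, -1.5, 15]

```text
clock: 10.87
position: [0.5596, 0.0874, 0.1213]
eef_rot: [-0.001, 0.854, 0.52, -0.0]
contact_force: [1.3, 1.9, 0.9]
opening: 0.0234
```

```bash
python3 st.py
```

```text
10.8667 [0.5596 0.0874 0.1213] [1.3 1.9 0.9] [ 0.492 -0.199 -0.07 ] 0.0234 yaw 62.63
```

arm_command:
  motion:
    - [0, 0, 0, -1, 15]
    - [0, 0, 0, -1, 15]
    - [0, 0, 0, -1, 15]

```text
clock: 11.12
position: [0.5596, 0.0871, 0.1212]
eef_rot: [-0.0, 0.84, 0.542, -0.0]
contact_force: [0.5, 2.9, 1.2]
opening: 0.0231
```

```bash
python3 st.py
```

```text
11.1167 [0.5596 0.0871 0.1212] [0.5 2.9 1.2] [ 0.466 -0.108 -0.075] 0.0231 yaw 65.62
```

arm_command:
  motion:
    - [0, 0, 0, -1, 15]
    - [0, 0, 0, -1, 15]
    - [0, 0, 0, -1, 15]

```text
clock: 11.37
position: [0.5597, 0.0869, 0.1213]
eef_rot: [-0.0, 0.826, 0.564, -0.0]
contact_force: [0.4, 1.6, 0.2]
opening: 0.023
```

```bash
python3 st.py
```

```text
11.3667 [0.5597 0.0869 0.1213] [0.4 1.6 0.2] [ 0.249 -0.064 -0.037] 0.023 yaw 68.64
```

arm_command:
  motion:
    - [0, 0, 0, -1, 15]
    - [0, 0, 0, -1, 15]

```text
clock: 11.53
position: [0.5597, 0.0868, 0.1213]
eef_rot: [-0.0, 0.816, 0.578, -0.0]
contact_force: [0.3, 0.0, -1.0]
opening: 0.0232
```

```bash
python3 st.py
```

```text
11.5333 [0.5597 0.0868 0.1213] [ 0.3  0.  -1. ] [ 0.168 -0.057 -0.078] 0.0232 yaw 70.64
```

arm_command:
  motion:
    - [0, 0, 0, -1, 15]
    - [0, 0, 0, -1, 15]

```text
clock: 11.7
position: [0.5597, 0.0868, 0.1213]
eef_rot: [-0.0, 0.806, 0.592, -0.0]
contact_force: [0.3, 0.5, -2.0]
opening: 0.023
```

```bash
python3 st.py
```

```text
11.7 [0.5597 0.0868 0.1213] [ 0.3  0.5 -2. ] [ 0.029 -0.077  0.018] 0.023 yaw 72.64
```

arm_command:
  motion:
    - [0, 0, 0, -1, 15]
    - [0, 0, 0, -1, 15]

```text
clock: 11.87
position: [0.5597, 0.0868, 0.1213]
eef_rot: [-0.0, 0.795, 0.606, -0.0]
contact_force: [-1.2, -0.6, -2.3]
opening: 0.0231
```

```bash
python3 st.py
```

```text
11.8667 [0.5597 0.0868 0.1213] [-1.2 -0.6 -2.3] [-0.058  0.166 -0.01 ] 0.0231 yaw 74.64
```

arm_command:
  motion:
    - [0, 0, 0, -1, 15]
    - [0, 0, 0, -1, 15]

```text
clock: 12.03
position: [0.5596, 0.0868, 0.1213]
eef_rot: [-0.0, 0.785, 0.62, -0.0]
contact_force: [-2.1, 0.3, -2.0]
opening: 0.0232
```

```bash
python3 st.py
```

```text
12.0333 [0.5596 0.0868 0.1213] [-2.1  0.3 -2. ] [-0.115  0.211 -0.878] 0.0232 yaw 76.61
```

Stop felt at yaw 76.6° (78.5° from the start), with torque jumping to 0.88 Nm as the slot view predicted. I'll ease off a little before lifting.

arm_command:
  motion:
    - [0, 0, 0, 0.6, 15]
    - [0, 0, 0, 0, 15]

```text
clock: 12.2
position: [0.5596, 0.0868, 0.1213]
eef_rot: [-0.0, 0.789, 0.615, -0.0]
contact_force: [-0.9, -1.0, -2.5]
opening: 0.0233
```

```bash
python3 st.py
```

```text
12.2 [0.5596 0.0868 0.1213] [-0.9 -1.  -2.5] [-0.109  0.329 -0.292] 0.0233 yaw 75.88
```

arm_command:
  motion:
    - [0, 0, 0, 0.4, 15]
    - [0, 0, -0.001, 0, 15]
    - [0, 0, -0.001, 0, 15]
    - [0, 0, -0.001, 0, 15]
    - [0, 0, 0, 0, 15]

```text
clock: 12.62
position: [0.5597, 0.087, 0.1245]
eef_rot: [-0.0, 0.79, 0.613, -0.0]
contact_force: [-1.7, -1.0, -5.2]
opening: 0.023
```

```bash
python3 st.py
```

```text
12.6167 [0.5597 0.087  0.1245] [-1.7 -1.  -5.2] [-0.02   0.421 -0.202] 0.023 yaw 75.55
```

arm_command:
  motion:
    - [0, 0, -0.001, 0, 15]
    - [0, 0, -0.001, 0, 15]
    - [0, 0, 0, 0, 15]

```text
clock: 12.87
position: [0.5598, 0.0871, 0.1267]
eef_rot: [-0.0, 0.79, 0.613, -0.0]
contact_force: [-2.5, -0.6, -4.3]
opening: 0.0232
```

```bash
python3 st.py
```

```text
12.8667 [0.5598 0.0871 0.1267] [-2.5 -0.6 -4.3] [ 0.099  0.507 -0.248] 0.0232 yaw 75.55
```

arm_command:
  motion:
    - [0, 0, -0.001, 0.3, 15]
    - [0, 0, -0.002, 0, 15]
    - [0, 0, -0.002, 0, 15]
    - [0, 0, -0.002, 0, 15]
    - [0, 0, -0.002, 0, 15]

```text
clock: 13.28
position: [0.5609, 0.087, 0.1367]
eef_rot: [0.001, 0.792, 0.611, 0.001]
contact_force: [-0.1, 1.0, -1.7]
opening: 0.0234
```

```bash
python3 st.py
```

```text
13.2833 [0.5609 0.087  0.1367] [-0.1  1.  -1.7] [-0.015 -0.048  0.007] 0.0234 yaw 75.26
```

arm_command:
  motion:
    - [0, 0, -0.005, 0, 15]
    - [0, 0, -0.01, 0, 15]
    - [0, 0, -0.02, 0, 15]
    - [0, 0, -0.025, 0, 15]
    - [0, 0, -0.025, 0, 15]
    - [0, 0, -0.01, 0, 15]
    - [0, 0, 0, 0, 15]

```text
clock: 13.87
position: [0.5622, 0.0871, 0.2352]
eef_rot: [0.002, 0.792, 0.61, 0.003]
contact_force: [0.7, -0.7, -1.2]
opening: 0.023
```

```bash
python3 st.py; python3 - <<'E'
from h import *
import cv2
cv2.imwrite("pics/s5.png",grab_frame('scene')[:,:,::-1])
t=grab_frame('wrist')[:,:,::-1];cv2.imwrite("pics/w5.png",t)
E
```

```text
13.8667 [0.5622 0.0871 0.2352] [ 0.7 -0.7 -1.2] [ 0.024 -0.023  0.021] 0.023 yaw 75.25
```

View pics/s5.png

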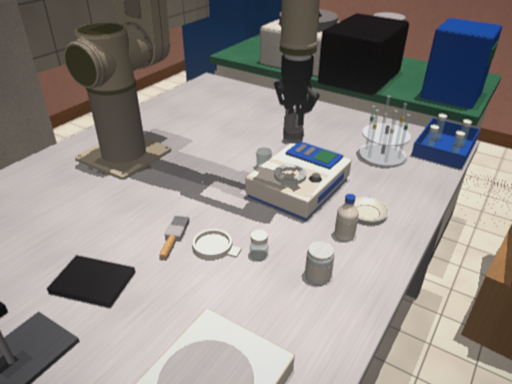

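View pics/w5.png

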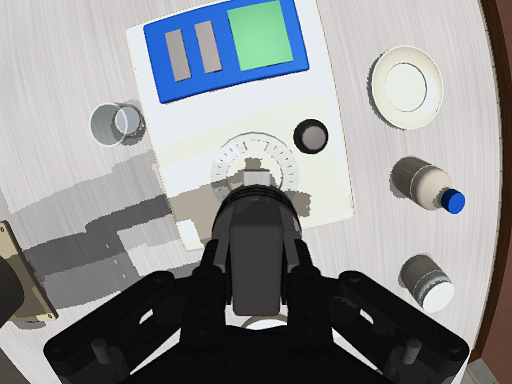

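The head is lifted clear and held upright (scene (293,130)); the mount is empty and the rest of the bench is unmoved. I'll turn the gripper back and travel towards the dish.

arm_command:
  motion:
    - [0, 0, 0, 4.25, 15]
    - [0, 0, 0, 6.5, 15]
    - [0, 0, 0, 6.5, 15]
    - [0, 0, 0, 6.5, 15]
    - [0, 0, 0, 6.5, 15]
    - [0, 0, 0, 6.5, 15]
    - [0, 0, 0, 6.5, 15]
    - [0, 0, 0, 6.5, 15]
    - [0, 0, 0, 6.5, 15]
    - [0, 0, 0, 6.5, 15]
    - [0, 0, 0, 6.5, 15]
    - [0, 0, 0, 6.0, 15]

```text
clock: 14.97
position: [0.5587, 0.0869, 0.2277]
eef_rot: [0.0, 1.0, -0.003, -0.002]
contact_force: [0.1, 0.2, -1.9]
opening: 0.0231
```

arm_command:
  motion:
    - [-0.006, 0.013, 0, 0, 15]
    - [-0.012, 0.026, 0, 0, 15]
    - [-0.013, 0.028, 0, 0, 15]
    - [-0.013, 0.03, 0, 0, 15]
    - [-0.013, 0.03, 0, 0, 15]
    - [-0.013, 0.03, 0, 0, 15]
    - [-0.013, 0.03, 0, 0, 15]
    - [-0.013, 0.03, 0, 0, 15]
    - [-0.012, 0.03, 0, 0, 15]
    - [-0.009, 0.025, 0, 0, 15]
    - [-0.005, 0.015, 0, 0, 15]
    - [0, 0, 0, 0, 15]

```text
clock: 15.97
position: [0.4355, -0.2028, 0.2288]
eef_rot: [-0.0, 1.0, -0.001, -0.001]
contact_force: [-0.3, 0.2, -2.3]
opening: 0.0231
```

arm_command:
  motion:
    - [0, 0, 0, 0, 15]
    - [0, 0, 0, 0, 15]

```text
clock: 16.13
position: [0.4373, -0.1995, 0.2294]
eef_rot: [-0.001, 1.0, 0.0, -0.001]
contact_force: [-0.5, 0.0, -2.1]
opening: 0.0232
```

```bash
python3 st.py; python3 - <<'E'
from h import *
import cv2
c=get_calibration('wrist');np.save('c6.npy',c,allow_pickle=True)
t=grab_frame('wrist')[:,:,::-1];cv2.imwrite("pics/w6.png",t)
print(w2pix('wrist',(.507,-.2,.018),c))
print('jar',pix2w('top',272.5,184.7,.062))
E
```

```text
16.1333 [ 0.4373 -0.1995  0.2294] [-0.5  0.  -2.1] [ 0.021 -0.038 -0.053] 0.0232 yaw 0.04
[257.93783838 103.22674885]
jar [ 0.61686315 -0.1659507   0.062     ]
```

View pics/w6.png

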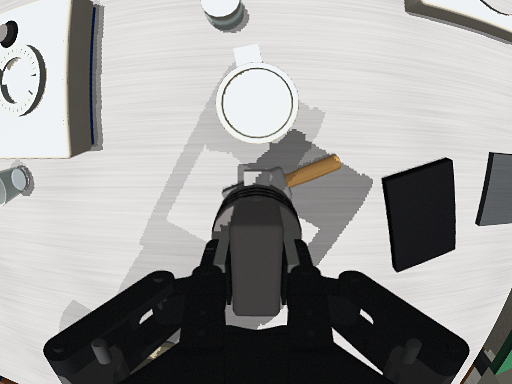

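The dish's inner circle is centred at (258,102), which agrees with (0.508,-0.200). The head is held straight above and clear of the brush. I'll move over the dish and start down.

arm_command:
  motion:
    - [0.012, 0, 0, 0, 15]
    - [0.0175, 0, 0, 0, 15]
    - [0.0175, 0.001, 0, 0, 15]
    - [0.0155, 0, 0, 0, 15]
    - [0.0085, 0, 0.01, 0, 15]
    - [0, 0, 0.02, 0, 15]
    - [0, 0, 0.025, 0, 15]
    - [0, 0, 0.025, 0, 15]
    - [0, 0, 0.02, 0, 15]
    - [0, 0, 0.01, 0, 15]
    - [0, 0, 0, 0, 15]
    - [0, 0, 0, 0, 15]

```text
clock: 17.18
position: [0.509, -0.2003, 0.1206]
eef_rot: [-0.0, 1.0, 0.001, -0.0]
contact_force: [-0.2, 1.0, -1.9]
opening: 0.0229
```

```bash
python3 st.py; python3 - <<'E'
from h import *
import cv2
c=get_calibration('wrist')
cv2.imwrite("pics/w7.png",grab_frame('wrist')[:,:,::-1])
t=grab_frame('scene')[150:280,150:310,::-1];cv2.imwrite("pics/s7.png",cv2.resize(t,None,fx=4,fy=4,interpolation=cv2.INTER_CUBIC))
E
```

```text
17.1833 [ 0.509  -0.2003  0.1206] [-0.2  1.  -1.9] [-0.049  0.035  0.044] 0.0229 yaw 0.07
```

View pics/w7.png

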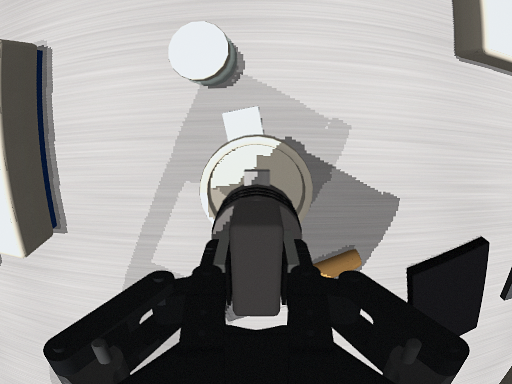

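View pics/s7.png

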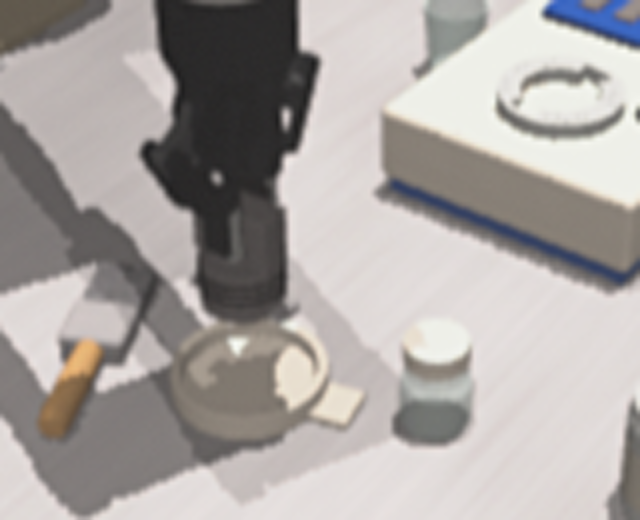

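The wrist view puts the dish rim at x 200–313, centred on the head at x 257, and the scene view agrees. I'll lower it gently.

arm_command:
  motion:
    - [-0.001, 0, 0.01, 0, 15]
    - [0, 0, 0.015, 0, 15]
    - [0, 0, 0.015, 0, 15]
    - [0, 0, 0.008, 0, 15]
    - [0, 0, 0.004, 0, 15]
    - [0, 0, 0, 0, 15]
    - [0, 0, 0, 0, 15]

```text
clock: 17.87
position: [0.5083, -0.2012, 0.0691]
eef_rot: [0.0, 1.0, -0.0, 0.0]
contact_force: [0.5, -1.0, -2.0]
opening: 0.0228
```

```bash
python3 st.py
```

```text
17.8667 [ 0.5083 -0.2012  0.0691] [ 0.5 -1.  -2. ] [-0.033 -0.046 -0.02 ] 0.0228 yaw -0.0
```

arm_command:
  motion:
    - [0, 0, 0.003, 0, 15]
    - [0, 0, 0.003, 0, 15]
    - [0, 0, 0.002, 0, 15]
    - [0, 0, 0.001, 0, 15]
    - [0, 0, 0, 0, 15]

```text
clock: 18.28
position: [0.5078, -0.2009, 0.0593]
eef_rot: [-0.0, 1.0, -0.0, -0.0]
contact_force: [-0.0, -0.6, -2.3]
opening: 0.0228
```

```bash
python3 st.py
```

```text
18.2833 [ 0.5078 -0.2009  0.0593] [-0.  -0.6 -2.3] [-0.001 -0.007  0.013] 0.0228 yaw -0.0
```

arm_command:
  motion:
    - [0, 0, 0.001, 0, 15]
    - [0, 0, 0.001, 0, 15]
    - [0, 0, 0, 0, 15]

```text
clock: 18.53
position: [0.5079, -0.201, 0.0574]
eef_rot: [-0.0, 1.0, 0.0, -0.0]
contact_force: [-0.2, 0.6, -2.6]
opening: 0.0233
```

```bash
python3 st.py
```

```text
18.5333 [ 0.5079 -0.201   0.0574] [-0.2  0.6 -2.6] [-0.033 -0.029  0.024] 0.0233 yaw 0.0
```

arm_command:
  motion:
    - [0, 0, 0.001, 0, 15]
    - [0, 0, 0, 0, 15]
    - [0, 0, 0, 0, 15]

```text
clock: 18.78
position: [0.5081, -0.2011, 0.0573]
eef_rot: [0.0, 1.0, 0.0, 0.0]
contact_force: [-3.9, 1.7, 5.1]
opening: 0.0231
```

```bash
python3 st.py
```

```text
18.7833 [ 0.5081 -0.2011  0.0573] [-3.9  1.7  5.1] [0.335 0.63  0.058] 0.0231 yaw 0.0
```

arm_command:
  motion:
    - [0, 0, 0.0005, 0, 15]
    - [0, 0, 0, 0, 15]
    - [0, 0, 0, 0, 15]

```text
clock: 19.03
position: [0.5081, -0.2012, 0.0572]
eef_rot: [0.0, 1.0, 0.0, 0.0]
contact_force: [-5.5, 2.2, 10.7]
opening: 0.0231
```

```bash
python3 st.py
```

```text
19.0333 [ 0.5081 -0.2012  0.0572] [-5.5  2.2 10.7] [0.56  1.05  0.052] 0.0231 yaw 0.0
```

The foot is on the dish floor: z stopped at 0.0573 as expected, with a 10 N reaction. I'll ease off, then release.

arm_command:
  motion:
    - [0, 0, -0.0008, 0, 15]
    - [0, 0, 0, 0, 18]
    - [0, 0, 0, 0, 22]
    - [0, 0, 0, 0, 26]
    - [0, 0, 0, 0, 30]
    - [0, 0, 0, 0, 36]
    - [0, 0, 0, 0, 42]
    - [0, 0, 0, 0, 50]
    - [0, 0, 0, 0, 50]
    - [0, 0, 0, 0, 50]
  grip_force: 20

```text
clock: 19.87
position: [0.5079, -0.201, 0.0568]
eef_rot: [-0.0, 1.0, 0.0, -0.0]
contact_force: [1.0, 0.2, 0.0]
opening: 0.0426
```

```bash
python3 st.py; python3 - <<'E'
from h import *
import cv2
cv2.imwrite("pics/w8.png",grab_frame('wrist')[:,:,::-1])
E
```

```text
19.8667 [ 0.5079 -0.201   0.0568] [1.  0.2 0. ] [ 0.025 -0.006 -0.003] 0.0426 yaw 0.0
```

View pics/w8.png

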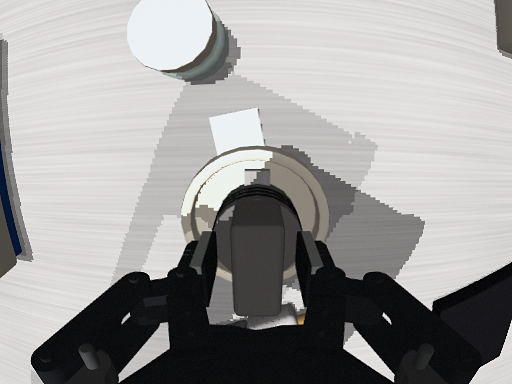

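The fingers are clear on both sides of the bar (232–285, pads at 212 and 300). I'll rise straight up and back away.

arm_command:
  motion:
    - [0, 0, -0.006, 0, 50]
    - [0, 0, -0.015, 0, 50]
    - [0, 0, -0.025, 0, 50]
    - [0, 0, -0.03, 0, 50]
    - [0, 0, -0.035, 0, 50]
    - [0, 0, -0.035, 0, 50]
    - [-0.02, 0, -0.025, 0, 50]
    - [-0.025, 0, 0, 0, 50]
    - [-0.02, 0, 0, 0, 50]
    - [0, 0, 0, 0, 50]
    - [0, 0, 0, 0, 50]

```text
clock: 20.83
position: [0.4427, -0.2012, 0.2287]
eef_rot: [0.0, 1.0, -0.0, 0.001]
contact_force: [0.5, 0.0, -0.8]
opening: 0.0428
```

```bash
python3 st.py; python3 - <<'E'
from h import *
import cv2
cv2.imwrite("pics/w9.png",grab_frame('wrist')[:,:,::-1])
cv2.imwrite("pics/t9.png",grab_frame('top')[:,:,::-1])
t=grab_frame('scene')[150:280,150:370,::-1];cv2.imwrite("pics/s9.png",cv2.resize(t,None,fx=3.5,fy=3.5,interpolation=cv2.INTER_CUBIC))
E
```

```text
20.8333 [ 0.4427 -0.2012  0.2287] [ 0.5  0.  -0.8] [ 0.057 -0.023 -0.036] 0.0428 yaw -0.05
```

View pics/w9.png

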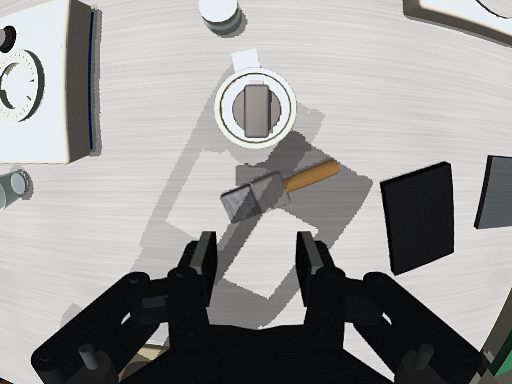

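View pics/s9.png

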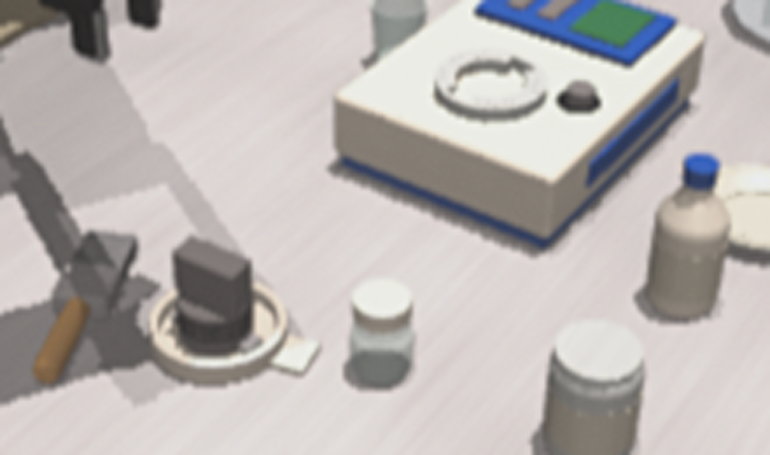

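View pics/t9.png

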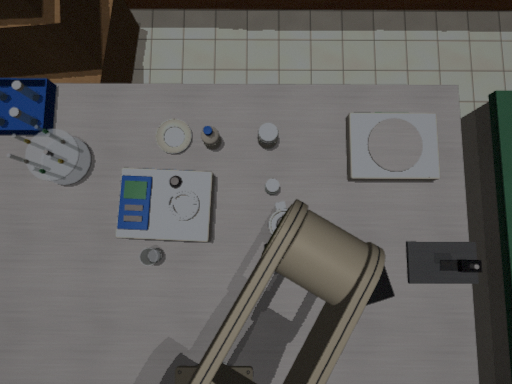

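The head stands upright in the dish (wrist view (257,108), inside the rim at 215–297). The bystanders in view are where they were and the arm is clear, so I'll hand in.

```bash
python3 -c "
from station import *
print(close_job())"
```

```text
the job is handed in; nothing more can be done
None
```

The measuring head is off the analyser and standing upright inside the drip dish, released. The job was handed in at about 21 s of the 72 s allowed.

- **Button:** I pushed it down its full 8 mm until it met its hard stop. The force there rose to 12.7 N, against the 35 N limit.
- **Turning:** I turned the head anticlockwise about 78.5° at under 0.1 Nm. The stop then showed as a jump to 0.88 Nm, against about 1.5 Nm allowed, and I backed off about 1° before lifting.
- **Lifting:** It came straight up with at most about 5 N of pull, roughly 2.5 N more than its weight, until the lugs were clear.
- **Placing:** The foot met the dish floor at the expected height. The contact force there was about 11 N, which I eased before opening the fingers.
- **Last checks:** The wrist and scene pictures show the head upright and centred in the dish, the mount empty, and the objects in view unmoved. The force reading was near zero with the gripper clear above. In the final top picture the arm hid the brush and part of the dish and notebook, but the wrist picture showed all three.
- **Disagreement:** The top and wrist cameras differed by about 4 mm on the head's position and up to about 6 mm on the dish's. For the dish I settled it with a closer look from the wrist camera.

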